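# Start the moisture trap: load the cartridges, fit the double lid, take off the cover

## Robot

A 6-joint arm with a two-finger parallel gripper is mounted at the origin on a cart in front of the work surface, level with it; the furniture and walls round the work are solid. World frame = base frame: x ahead of the robot, y to its left, z up, the work surface at z = 0. Lengths are in mm, angles in degrees, forces in N, time in s.
With the tool pointing down it reaches from about 300 to 850 mm from the base axis. Payload 4.2 kg.
Tool frame: the origin (TCP) lies at the very end of the fingers, on their centre line; the grasp point (between the pads) lies 19 mm behind it; z points along the fingers, y is the line along which they close (so a half turn about z gives the same grasp; the last joint's range is limited). The gripper opens to 91 mm and grips with 3 to 60 N. Pads are 32 mm wide; open, the fingers measure 118 mm over their backs; the gripper's body (76 mm by 178 mm) begins 60 mm behind the grasp point.
Start: joints at [-72.365, 18.312, 89.639, -0, 72.044, -1.146], TCP at [185.132, -544.402, 179.076] pointing down, gripper open.
Joint ranges: [-177.97, 177.97], [-48.28, 115.42], [12.27, 149.76], [-77.06, 257.06], [2.81, 150.46], [-146.56, 146.56]. Speed limits (degrees/s): [147.25, 147.25, 180, 180, 180, 180].

## Interface

Orientations are given as [roll, pitch, yaw] about the fixed x, y, z axes, in that order (R = Rz(yaw) Ry(pitch) Rx(roll)).
In Python, from workcell import * gives the robot as it stands.
- The arm moves only by the tool move_arm, never from a script. Its argument "motion" is a list of rows, each a list of 3 entries, a list of its own where there are three numbers: the finger opening in mm, from 0 to 91.2, then the shift along the world's x, y, z in units of 25 mm (1.0 is 25 mm), then the turn, a rotation vector about the world's x, y, z in units of 4 degrees (1.0 is 4 degrees). In form: [[grip, [x, y, z], [ax, ay, az]], ...]. A call has 1 to 20 rows; each row shifts and turns the commanded pose from where the row before left it; what a row does not reach is not made up. A row lasts 1/12 s, in which the tool goes at most 41.7 mm and 7.16 degrees, less where a joint would pass 70% of its speed; a pose out of reach is approached as far as the arm can. A call with a number of a shift or a turn outside -1 to 1 is refused whole. A call with a gripper value outside its range is refused whole. The fingers move at their own pace and stop on an object; "grip_force" is the grip in N (left out, the last holds). Time passes only in rows, so rows that do not move let the fingers close. It gives the time, the measured TCP pose, the force, the opening and the grip force at its end, in the units of the state.
- state(): the state, without advancing time (a new reading comes with each control period).
- grab_frame(name): name is "side" or "top"; returns the picture (420x560x3 uint8, blue, green, red); there is no depth.
- camera_info(name): a dict with "fx", "fy", "cx", "cy" (pixels), "rvec" (rotation vector, rad) and "tvec" (3), from world to camera coordinates, as OpenCV has them. Camera axes: x right, y down, z forward; pixel columns grow to the right and rows downward; lengths in mm; the calibration is good to about 2 mm. A picture is of the moment at which its call begins. camera_info takes no time and is no camera call.
- job_done(): hands the job in; it is judged then, once.
The state is a dict: "time_s": time; "qpos": joint angles; "qvel": joint speeds; "effort": joint torques, N m; "ee_pos": TCP position; "ee_rot": TCP orientation; "force": force on the tool from outside, world axes, zero at the start; "torque": the same for the moment, N m; "gripper_width": finger opening in mm; "gripper_force": force on a finger pad.
Only numpy, scipy, OpenCV 4.12 (cv2) and the standard library are available. Lean on these libraries where they do the work, as an engineer would, in place of code of your own. Each camera call takes 0.05 s, during which the arm holds its last target. There are 200 camera calls.

## Task

Put the moisture trap into service: drop both drying cartridges end-down into the two wells of the white pot, then fit the double lid (blue cover with the black vented lid locked inside it) onto the pot as one piece, with the vented lid's ears down in the rim notches. Then turn the cover counter-clockwise to unlock it and lift it off alone, leaving the vented lid seated on the pot; finish while still holding the cover level in the air, at least 10 cm above the pot's rim. Leave the other things where they are.

Things in the scene. Friction and masses are not known exactly. Their poses are not given: they have to be found in the camera images.
- pot: White round pot, 101 mm across, 80 mm high, open on top (bore 94 mm), standing firm (it does not move). Origin: centre of its underside, z up. The rim has four notches, 18 mm wide, 6 mm deep, on its +x, +y, -x and -y axes; a blue upright rib outside marks each. Inside, a grey block (top 30 mm below the rim) has two round wells on the pot's x axis.
- pot_well0 (a point): Centre of the mouth of one well, at pot (+19.5, 0, 50) mm. The well is 25 mm in diameter, 46 mm deep, upright, with a flat floor 4 mm above the pot's underside.
- pot_well1 (a point): Centre of the mouth of the other well, at pot (-19.5, 0, 50) mm; same size. Either cartridge goes in either well.
- pot_seat (a point): Point on the pot's axis at the height of the notch floors, 74 mm above its underside; axes as the pot's.
- cart_a_mid (a point): Middle (33 mm above the foot, on the axis) of a drying cartridge standing on its end: tube 22 mm in diameter, 66 mm long, about 0.05 kg, perforated metal with an orange cap (upper 25 mm); z along it. Let go with its foot a little way into a well's mouth it drops home; its top is then 10 mm below the pot's rim.
- cart_b_mid (a point): Middle of the second cartridge, same as the first.
- cover_grip (a point): Half-way up the bar grip on the blue cover, on the cover's axis, 26.5 mm above the underside of its skirt; z up. The bar is 16 mm wide, 56 mm long along the cover's x axis, and stands 23 mm high on the flat top (15 mm above the underside). Fully down on the pot, its top rests on the rim: this point is then 94.5 mm above the pot's underside, the ears 3 mm clear of the ledges.
- cover: Blue cover of the double lid: 122 mm across, about 0.15 kg, right way up on the surface at first. Origin: centre of its underside. Four ledges with lips inside the skirt carry the vented lid's ears (under the white marks), so the pair is carried by the bar. Turned 20 to 70 degrees counter-clockwise from above once fully down, it is free and lifts off; clockwise it stops. It clears the pot by 3 mm.
- vent_mid (a point): Centre of the underside of the black vented lid: a grille 89 mm across, 4 mm thick, with four ears (10 mm wide, 57 mm from the axis) on its x and y axes; 0.06 kg. At first it lies in the cover, 3 mm above its underside, axes as the cover's. To fit, bar parallel to the pot's x or y axis (within 3 degrees): the ears drop into the notches. Seated, this point is at pot_seat.
- freshener: Bystander: small white and green trigger spray bottle, 61x36x157 mm, left of the work.
- torch: Bystander: black torch lying in front, 133 mm long.
- tape_masking: Bystander: roll of masking tape lying flat in front, 94 mm across.
- screwdriver: Bystander: small yellow screwdriver lying in front, 150 mm long.
- tape_black: Bystander: roll of black tape lying flat in front, 62 mm across.

How it is judged (in metres and radians):
On the way, in this order (a step that is already met when the one before it is completed fails the run):
1. both cartridges stand fully home in the two wells, one in each ((((horizontal distance between cart_a_mid and pot_well0 below 0.006 m and z of cart_a_mid in the frame of pot below 0.041 m and angle between cart_a_mid's own z axis and vertical below 0.15 rad) and (horizontal distance between cart_b_mid and pot_well1 below 0.006 m and z of cart_b_mid in the frame of pot below 0.041 m and angle between cart_b_mid's own z axis and vertical below 0.15 rad)) or ((horizontal distance between cart_a_mid and pot_well1 below 0.006 m and z of cart_a_mid in the frame of pot below 0.041 m and angle between cart_a_mid's own z axis and vertical below 0.15 rad) and (horizontal distance between cart_b_mid and pot_well0 below 0.006 m and z of cart_b_mid in the frame of pot below 0.041 m and angle between cart_b_mid's own z axis and vertical below 0.15 rad)))), for 0.2 s.
2. the double lid sits on the pot as one: vented lid seated with its ears in the notches, the cover over it, fully down (horizontal distance between vent_mid and pot_seat below 0.004 m and z of vent_mid in the frame of pot_seat below 0.002 m and angle between vent_mid's own z axis and vertical below 0.04 rad and horizontal distance between cover_grip and pot_seat below 0.005 m and z of cover_grip in the frame of pot_seat below 0.0245 m), for 0.1 s.
At the end, for the whole second after the job is handed in: A cartridge home in each well (upright, 4 mm from the floor at most); vented lid in the notches (within 4 mm of the axis, 2 mm in height, 0.04 rad level); cover in the fingers, still, level within 0.2 rad, clear of pot and vented lid, its grip point over 203 mm above the surface ((((horizontal distance between cart_a_mid and pot_well0 below 0.006 m and z of cart_a_mid in the frame of pot below 0.041 m and angle between cart_a_mid's own z axis and vertical below 0.15 rad) and (horizontal distance between cart_b_mid and pot_well1 below 0.006 m and z of cart_b_mid in the frame of pot below 0.041 m and angle between cart_b_mid's own z axis and vertical below 0.15 rad)) or ((horizontal distance between cart_a_mid and pot_well1 below 0.006 m and z of cart_a_mid in the frame of pot below 0.041 m and angle between cart_a_mid's own z axis and vertical below 0.15 rad) and (horizontal distance between cart_b_mid and pot_well0 below 0.006 m and z of cart_b_mid in the frame of pot below 0.041 m and angle between cart_b_mid's own z axis and vertical below 0.15 rad))) and horizontal distance between vent_mid and pot_seat below 0.004 m and z of vent_mid in the frame of pot_seat below 0.002 m and angle between vent_mid's own z axis and vertical below 0.04 rad and height (world z) of cover_grip above 0.203 m and contact force between the fingers and cover above 1 N and contact force between cover and pot below 0.05 N and contact force between cover and vent below 0.05 N and angle between cover_grip's own z axis and vertical below 0.2 rad and linear speed of cover below 0.03 m/s); the arm keeps its last pose, push and grip.
It fails at once if the freshener is shifted by more than 3 cm (distance of freshener from where it was at the start of the episode above 0.03 m).
It fails at once if the torch is shifted by more than 3 cm (distance of torch from where it was at the start of the episode above 0.03 m).
It fails at once if the tape masking is shifted by more than 3 cm (distance of tape_masking from where it was at the start of the episode above 0.03 m).
It fails at once if the screwdriver is shifted by more than 3 cm (distance of screwdriver from where it was at the start of the episode above 0.03 m).
It fails at once if the tape black is shifted by more than 3 cm (distance of tape_black from where it was at the start of the episode above 0.03 m).
It also fails if it takes over 72 s, if anything falls off the work surface, if the arm or the gripper's body presses on something with over 40 N, if the wrist force passes 120 N, or if a joint passes its speed limit or range.

## Working session

There is one attempt and no reset: what is moved stays moved. The work goes in short steps, Python scripts to look and compute and a tool call to move; the robot and the scene stay as the last step left them, time stands still between calls to the robot, and variables do not carry over. Pictures are saved under pics/ and viewed, at most 10 in all, crops included, and the job is handed in when it is done.

Besides the shell and the picture viewer there is one more tool, called as a command line: name --argument value ..., lists and objects as JSON in quotes. move_arm: Moves the arm, as the interface text tells. Shifts and turns lie within -1 to 1; 1 stands for 25 mm of shift or 4 degrees of turn. Its arguments: {"type":"object","properties":{"motion":{"type":"array","items":{"type":"array"}},"grip_force":{"type":"number"}},"required":["motion"]}

```bash
mkdir -p pics
cat > h.py <<'E'
from workcell import *
import numpy as np, cv2
def cam(n):
    c=camera_info(n); K=np.array([[c["fx"],0,c["cx"]],[0,c["fy"],c["cy"]],[0,0,1.]])
    return K,cv2.Rodrigues(np.array(c["rvec"],float))[0],np.array(c["tvec"],float).ravel()
def back(n,u,v,z):
    K,R,t=cam(n); d=R.T@np.linalg.solve(K,[u,v,1.]); o=-R.T@t
    return o+d*(z-o[2])/d[2]
def proj(n,p):
    K,R,t=cam(n); q=K@(R@np.array(p,float)+t); return q[:2]/q[2]
E
python3 - <<'E'
from h import *
for n in("side","top"):
    im=grab_frame(n); cv2.imwrite(f"pics/{n}0.png",cv2.resize(im,(800,600)))
    cv2.imwrite(f"{n}0raw.png",im)
    K,R,t=cam(n); print(n,K.round(1).tolist(),(-R.T@t).round(),R[2].round(2))
print(state())
E
```

```text
side [[498.3, 0.0, 279.0], [0.0, 498.3, 210.3], [0.0, 0.0, 1.0]] [ 787. -534. 1061.] [-0.3   0.51 -0.81]
top [[494.8, 0.0, 279.9], [0.0, 494.8, 211.4], [0.0, 0.0, 1.0]] [  42.  123. 1263.] [ 0.31 -0.04 -0.95]
{'time_s': 0.1, 'qpos': array([-7.23648923e+01,  1.83481880e+01,  8.96981834e+01, -1.08561346e-03,
        7.20429562e+01, -1.14504240e+00]), 'qvel': array([-0.0402638 , -0.10684334, -0.23195928, -0.03432711,  0.07841152,
        0.08971447]), 'effort': array([ 1.24976807e-03, -4.13325906e+01, -2.32507414e+01,  7.29023991e-02,
        4.22735210e-02, -7.13758618e-05]), 'ee_pos': array([ 184.96840379, -543.91950231,  178.31063414]), 'ee_rot': array([-1.79910670e+02, -7.53069625e-04,  1.87804850e+01]), 'force': array([ 0.17465099, -0.37361072,  0.10142102]), 'torque': array([ 0.02059343,  0.01959076, -0.02991902]), 'gripper_force': 0.0, 'gripper_width': 91.50012167852894}
```

View pics/top0.png

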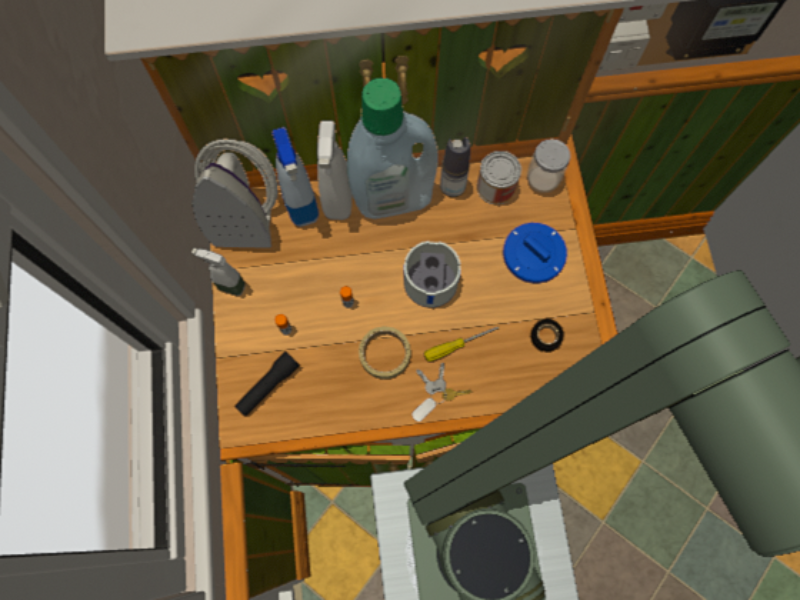

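View pics/side0.png

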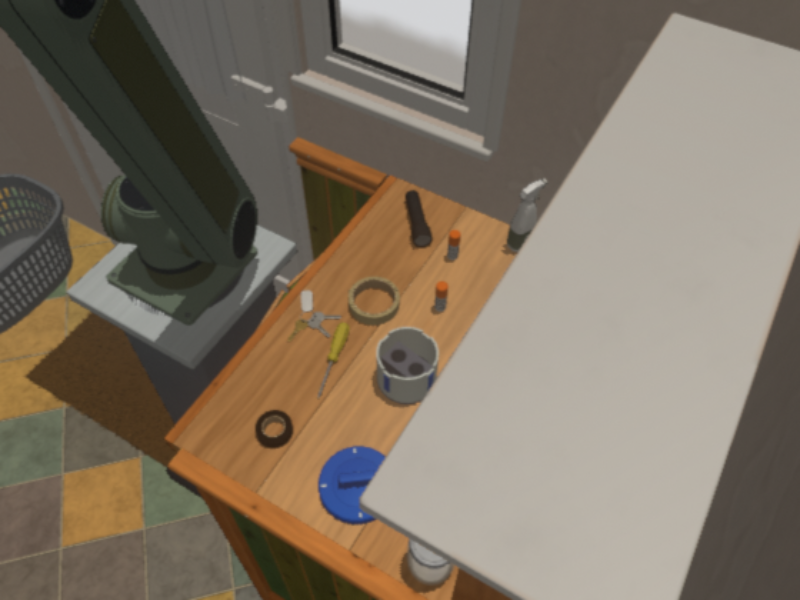

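The top view (800x600 scale) shows the pot at about (432,274), the cover at (535,252), and the cartridges at (346,295) and (282,323). The side view shows the same things, with a shelf behind. I'll enlarge crops next.

Run:
```python
from h import *
im=cv2.imread("top0raw.png"); s=cv2.imread("side0raw.png")
# each tile 400x300; top x6: 66x50 ; 
def t(i,x,y,w): 
    h=int(w*.75); return cv2.resize(i[y:y+h,x:x+w],(400,300),interpolation=cv2.INTER_CUBIC)
a=np.vstack([np.hstack([t(im,270,160,68),t(im,342,152,64)]),np.hstack([t(im,186,190,68),t(s,256,220,64)])])
cv2.imwrite("pics/crop0.png",a)
```

```text
(no output)
```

View pics/crop0.png

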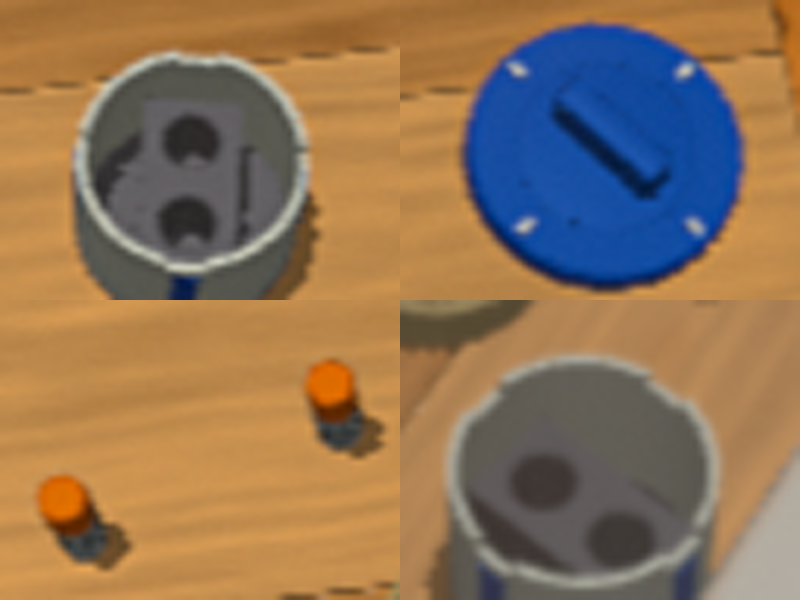

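Run:
```python
from h import *
k=68/400;q=64/400
# resize pixel-centre convention: src=(dst+.5)*k-.5
T1=lambda x,y:("top",(x+.5)*k-.5+270,(y+.5)*k-.5+160)
T2=lambda x,y:("top",(x-399.5)*q-.5+342,(y+.5)*q-.5+152)
T3=lambda x,y:("top",(x+.5)*k-.5+186,(y-299.5)*k-.5+190)
S=lambda x,y:("side",(x-399.5)*q-.5+256,(y-299.5)*q-.5+220)
r=lambda a:a.round(1)[:2]
print("pot top",r(back(*T1(192,162),80)),"side",r(back(*S(583,470),80)))
for n,a,b in(("top",T1(190,140),T1(187,221)),("side",S(544,482),S(622,540))):
    A,B=back(*a,50),back(*b,50); d=A-B; print(n,r(A),r(B),"mid",r((A+B)/2),np.linalg.norm(d),np.degrees(np.arctan2(d[1],d[0])))
for p in((330,383),(65,500)): print("cart",r(back(*T3(*p),66)))
m=[back(*T2(*p),15) for p in((517,68),(684,70),(697,226),(524,225))]
print("marks",[r(x) for x in m],r(sum(m)/4)); 
for i,j in((0,2),(1,3)):
    d=m[i]-m[j];print(np.linalg.norm(d),np.degrees(np.arctan2(d[1],d[0])))
print("bar",r(back(*T2(616,124),38)))
z=800/560
for u,v in((455,237),(441,288)): print("cart side",r(back("side",u/z,v/z,66)))
for u,v in((524,258),(552,238)):print(r(back("top",u/z,v/z,38)))
print("freshener",r(back("top",232/z,285/z,0)),"tape",r(back("top",385/z,353/z,0)))
print("shelf edge",[r(back("top",107/z,55/z,h)) for h in(300,400,500)])
```

```text
pot top [489.9   9. ] side [490.7   8.6]
top [511.8   5.5] [473.7  12.2] mid [492.8   8.8] 38.60826666149712 -10.008726055131147
side [471.6  12.9] [509.9   5.8] mid [490.8   9.3] 38.963931795139985 169.497223355995
cart [469.7 167.8]
cart [431.  286.2]
marks [array([ 566.2, -165.7]), array([ 556. , -238.4]), array([ 483.1, -229.7]), array([ 493. , -155.7])] [ 524.6 -197.4]
104.88283576942808 37.59809523032777
103.97486599490107 -52.68642681266266
bar [ 525.4 -197.9]
cart side [436.3 281.2]
cart side [470.9 162.8]
[ 502.5 -168.3]
[ 535.8 -227.9]
freshener [532.3 382.3] tape [363.9 110.1]
shelf edge [array([838.8, 501.6]), array([756.1, 462.3]), array([673.3, 422.9])]
```

move_arm --motion '[[91,[0.38,0.947,0],[0,0,-0.073]],[91,[0.38,0.947,0],[0,0,-0.073]],[91,[0.38,0.947,0],[0,0,-0.073]],[91,[0.38,0.947,0],[0,0,-0.073]],[91,[0.38,0.947,0],[0,0,-0.073]],[91,[0.38,0.947,0],[0,0,-0.073]],[91,[0.38,0.947,0],[0,0,-0.073]],[91,[0.38,0.947,0],[0,0,-0.073]],[91,[0.38,0.947,0],[0,0,-0.073]],[91,[0.38,0.947,0],[0,0,-0.073]],[91,[0.38,0.947,0],[0,0,-0.073]],[91,[0.38,0.947,0],[0,0,-0.073]],[91,[0.38,0.947,0],[0,0,-0.073]],[91,[0.38,0.947,0],[0,0,-0.073]],[91,[0.38,0.947,0],[0,0,-0.073]],[91,[0.38,0.947,0],[0,0,-0.073]],[91,[0.38,0.947,0],[0,0,-0.073]],[91,[0.38,0.947,0],[0,0,-0.073]],[91,[0.38,0.947,0],[0,0,-0.073]],[91,[0.38,0.947,0],[0,0,-0.073]]]' --grip_force 5

```text
time_s: 1.77
ee_pos: [375.1, -69.6, 178.9]
ee_rot: [-180.0, 0.0, 12.9]
force: [1.1, -0.7, -0.4]
gripper_width: 91.0
gripper_force: 0.0
```

move_arm --motion '[[91,[0.38,0.947,0],[0,0,-0.073]],[91,[0.38,0.947,0],[0,0,-0.073]],[91,[0.38,0.947,0],[0,0,-0.073]],[91,[0.38,0.947,0],[0,0,-0.073]],[91,[0.38,0.947,0],[0,0,-0.073]],[91,[0.38,0.947,0],[0,0,-0.073]],[91,[0.38,0.947,0],[0,0,-0.073]],[91,[0.38,0.947,0],[0,0,-0.073]],[91,[0.38,0.947,0],[0,0,-0.073]],[91,[0.38,0.947,0],[0,0,-0.073]],[91,[0,0,0],[0,0,0]],[91,[0,0,-0.8],[0,0,0]],[91,[0,0,-0.8],[0,0,0]],[91,[0,0,-0.8],[0,0,0]],[91,[0,0,-0.8],[0,0,0]],[91,[0,0,0],[0,0,0]],[91,[0,0,0],[0,0,0]]]'

```text
time_s: 3.18
ee_pos: [469.2, 165.2, 98.4]
ee_rot: [180.0, 0.2, 10.0]
force: [1.1, 0.1, 0.4]
gripper_width: 91.0
gripper_force: 0.0
```

move_arm --motion '[[91,[0,0,-0.9],[0,0,0]],[91,[0,0,-0.9],[0,0,0]],[91,[0,0,-0.9],[0,0,0]],[91,[0,0,-0.7],[0,0,0]],[91,[0,0,-0.28],[0,0,0]],[91,[0,0,0],[0,0,0]],[60,[0,0,0],[0,0,0]],[50,[0,0,0],[0,0,0]],[40,[0,0,0],[0,0,0]],[35,[0,0,0],[0,0,0]],[30,[0,0,0],[0,0,0]],[27,[0,0,0],[0,0,0]],[25,[0,0,0],[0,0,0]],[23,[0,0,0],[0,0,0]],[21,[0,0,0],[0,0,0]],[20,[0,0,0],[0,0,0]],[20,[0,0,0],[0,0,0]],[20,[0,0,0],[0,0,0]]]'

```text
time_s: 4.68
ee_pos: [470.1, 165.8, 7.0]
ee_rot: [180.0, 0.0, 10.0]
force: [-1.0, -0.4, -0.0]
gripper_width: 21.4
gripper_force: 5.0
```

Run:
```python
from h import *
s=state(); print(s['ee_pos'],s['ee_rot'],s['gripper_width'],s['gripper_force'],s['force'])
```

```text
[470.10983847 165.83125722   7.01507453] [1.79993277e+02 6.13647275e-03 1.00208670e+01] 21.355671266825848 4.996099566633347 [-1.00334401 -0.38653206 -0.01686319]
```

move_arm --motion '[[70,[0,0,0],[0,0,0]],[70,[0,0,0],[0,0,0]],[70,[0,0,0],[0,0,0]],[70,[0,0,0],[0,0,1]],[70,[0,0,0],[0,0,1]],[70,[0,0,0],[0,0,1]],[70,[0,0,0],[0,0,1]],[70,[0,0,0],[0,0,1]],[70,[0,0,0],[0,0,1]],[70,[0,0,0],[0,0,1]],[70,[0,0,0],[0,0,1]],[70,[0,0,0],[0,0,1]],[70,[0,0,0],[0,0,1]],[70,[0,0,0],[0,0,1]],[70,[0,0,0],[0,0,1]],[70,[0,0,0],[0,0,1]],[70,[0,0,0],[0,0,1]],[70,[0,0,0],[0,0,1]],[70,[0,0,0],[0,0,1]],[70,[0,0,0],[0,0,1]]]'

```text
time_s: 6.35
ee_pos: [470.1, 165.8, 7.1]
ee_rot: [180.0, 0.0, 78.2]
force: [0.7, 0.1, -0.0]
gripper_width: 70.3
gripper_force: 0.0
```

move_arm --motion '[[60,[0,0,0],[0,0,1]],[50,[0,0,0],[0,0,1]],[40,[0,0,0],[0,0,0]],[35,[0,0,0],[0,0,0]],[30,[0,0,0],[0,0,0]],[27,[0,0,0],[0,0,0]],[25,[0,0,0],[0,0,0]],[23,[0,0,0],[0,0,0]],[21,[0,0,0],[0,0,0]],[20,[0,0,0],[0,0,0]],[20,[0,0,0],[0,0,0]],[35,[0,0,0],[0,0,0]],[35,[0,0,0],[0,0,0]],[35,[0,0,0.4],[0,0,0]],[35,[0,0,0.9],[0,0,0]],[30,[0,0,0],[0,0,0]],[25,[0,0,0],[0,0,0]],[18,[0,0,0],[0,0,0]],[18,[0,0,0],[0,0,0]],[18,[0,0,0],[0,0,0]]]' --grip_force 10

```text
time_s: 8.02
ee_pos: [469.5, 165.6, 39.0]
ee_rot: [-179.9, 0.0, 86.0]
force: [0.6, 0.6, -0.3]
gripper_width: 18.0
gripper_force: 0.0
```

Run:
```python
from h import *
t=grab_frame("top");s=grab_frame("side")
u=proj("top",[470,166,40]);v=proj("side",[470,166,40]);print(u,v)
f=lambda i,c:cv2.resize(i[int(c[1])-60:int(c[1])+60,int(c[0])-50:int(c[0])+50],(400,480))
cv2.imwrite("pics/a1.png",np.hstack([f(t,u),f(s,v)]))
```

```text
[243.10679501 206.78079687] [308.42467841 206.78019059]
```

View pics/a1.png

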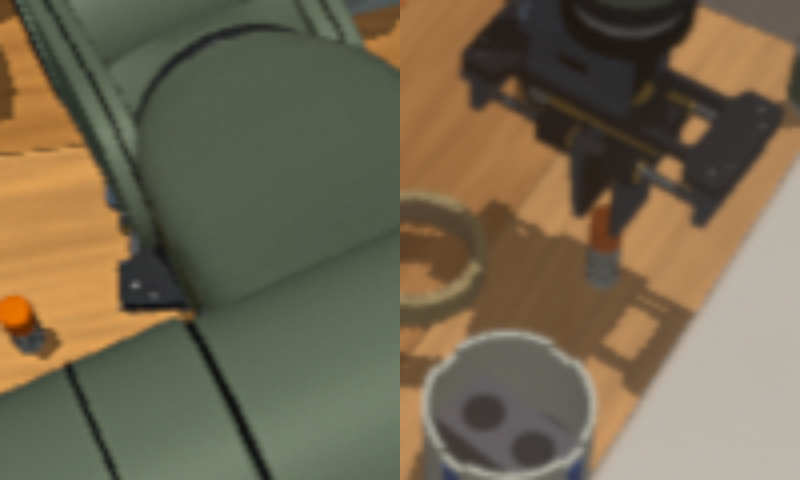

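Run:
```python
from h import *
print(back("side",308.5,217,0), back("side",308.5,215,0), [proj("side",[470,166,z]) for z in(0,66)])
s=grab_frame("side"); c=cv2.resize(s[165:225,280:340],(600,600),interpolation=cv2.INTER_CUBIC); cv2.imwrite("pics/a2.png",c); print(state()['gripper_width'])
```

```text
[473.72839296 164.11113011   0.        ] [470.64176848 169.79895753   0.        ] [array([307.59461222, 215.90640119]), array([308.98706761, 200.5969701 ])]
18.055975951062496
```

View pics/a2.png

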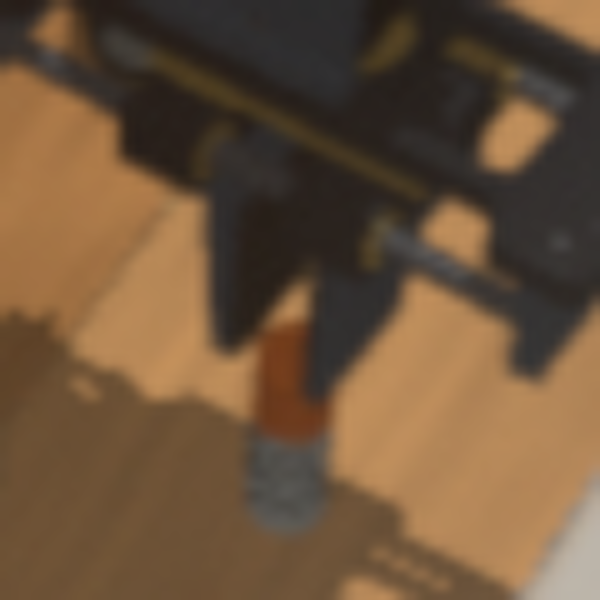

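The cartridge still stands upright near (470,166), close to the fingers. I'll test whether it is really between them by closing a bit further.

move_arm --motion '[[14,[0,0,0],[0,0,0]],[14,[0,0,0],[0,0,0]],[14,[0,0,0],[0,0,0]]]'

```text
time_s: 8.42
ee_pos: [470.1, 165.8, 39.5]
ee_rot: [-180.0, 0.0, 86.0]
force: [-0.1, 0.4, 0.5]
gripper_width: 13.7
gripper_force: 0.0
```

Run:
```python
from h import *
t=state();print(t['gripper_width'],t['gripper_force'])
s=grab_frame("side"); c=cv2.resize(s[165:225,280:340],(600,600),interpolation=cv2.INTER_CUBIC); cv2.imwrite("pics/a3.png",c)
```

```text
13.655599493695394 0.0
```

View pics/a3.png

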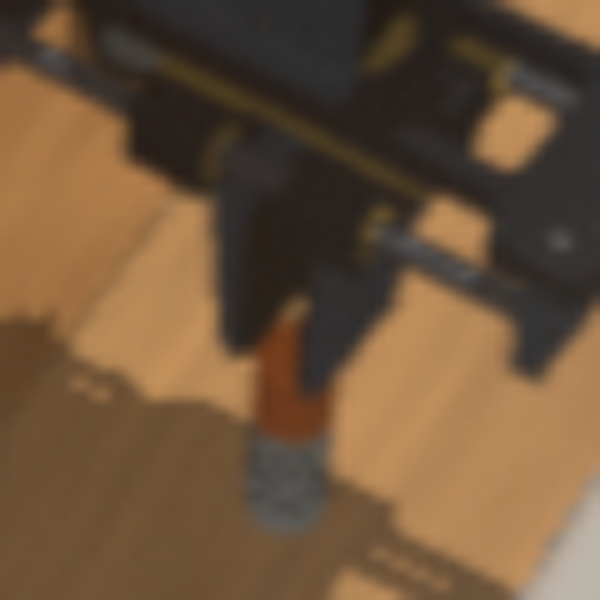

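Run:
```python
from h import *
f=lambda p:((proj("side",p)-[280,165]+.5)*10-.5).round()
for dx in(-7,7,):
  for dy in(-16,16): print(dx,dy,f([470+dx,166+dy,39.5]), "outer",f([470+dx*2.5,166+dy,39.5]))
for y in(142,150,166,182,190):print(y,"foot",f([470,y,0]),"capline",f([470,y,41]),"top",f([470,y,66]))
```

```text
-7 -16 [235. 455.] outer [199. 438.]
-7 16 [294. 370.] outer [259. 353.]
7 -16 [283. 478.] outer [319. 495.]
7 16 [342. 392.] outer [378. 409.]
142 foot [236. 578.] capline [244. 485.] top [249. 426.]
150 foot [251. 556.] capline [259. 463.] top [264. 404.]
166 foot [280. 514.] capline [289. 420.] top [294. 360.]
182 foot [309. 471.] capline [319. 377.] top [324. 317.]
190 foot [324. 450.] capline [333. 356.] top [339. 296.]
```

move_arm --motion '[[50,[0,0,0],[0,0,0]],[50,[0,0,0],[0,0,0]],[50,[0,0,0],[0,0,0]],[50,[0,0,0],[0,0,0]],[50,[0,0,-0.9],[0,0,0]],[50,[0,0,-0.4],[0,0,0]],[40,[0,0,0],[0,0,0]],[30,[0,0,0],[0,0,0]],[25,[0,0,0],[0,0,0]],[22,[0,0,0],[0,0,0]],[19,[0,0,0],[0,0,0]],[17,[0,0,0],[0,0,0]],[17,[0,0,0],[0,0,0]]]' --grip_force 5

```text
time_s: 9.55
ee_pos: [470.6, 166.0, 7.6]
ee_rot: [179.9, -0.0, 86.0]
force: [-0.6, 0.5, 1.7]
gripper_width: 21.3
gripper_force: 5.0
```

Run:
```python
from h import *
t=state();print(t['gripper_width'],t['gripper_force'],t['force'],t['ee_pos'])
s=grab_frame("side"); c=cv2.resize(s[165:225,280:340],(600,600),interpolation=cv2.INTER_CUBIC); cv2.imwrite("pics/a4.png",c)
f=lambda p:((proj("side",p)-[280,165]+.5)*10-.5).round()
for dx in(-11,11):
  for dy in(-16,16): print(dx,dy,f([470+dx,166+dy,7.5]))
```

```text
21.25834348659381 4.9860408807580825 [-0.59767116  0.46945901  1.6998146 ] [470.56618197 166.01740053   7.63669761]
-11 -16 [215. 522.]
-11 16 [274. 437.]
11 -16 [290. 557.]
11 16 [348. 472.]
```

View pics/a4.png

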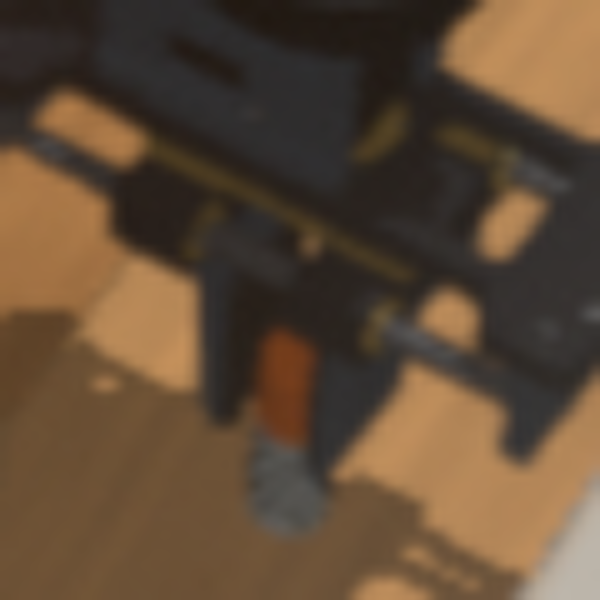

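The fingertips look about 34 mm higher than the reported TCP: the tip sits at about z=41 on the cartridge while the report says 7. So real tip z ≈ reported + 34. The cap is now properly gripped, so I'll lift it and carry it over the near well.

move_arm --motion '[[15,[0,0,0],[0,0,0]],[15,[0,0,0.4],[0,0,0]],[15,[0,0,0.9],[0,0,0]],[15,[0,0,0.9],[0,0,0]],[15,[0,0,0.9],[0,0,0]],[15,[0,0,0.9],[0,0,0]],[15,[0,-0.4,0.2],[0,0,0]],[15,[0,-0.9,0],[0,0,0]],[15,[0,-0.9,0],[0,0,0]],[15,[0,-0.9,0],[0,0,0]],[15,[0,-0.9,0],[0,0,0]],[15,[0,-0.9,0],[0,0,0]],[15,[0,-0.9,0],[0,0,0]],[15,[0.06,-0.34,0],[0,0,0]],[15,[0,0,-0.4],[0,0,0]],[15,[0,0,-0.8],[0,0,0]],[15,[0,0,-0.4],[0,0,0]],[15,[0,0,0],[0,0,0]],[15,[0,0,0],[0,0,0]]]' --grip_force 10

```text
time_s: 11.18
ee_pos: [471.0, 12.4, 71.6]
ee_rot: [-179.9, 0.0, 86.0]
force: [-0.6, -0.6, -0.2]
gripper_width: 21.8
gripper_force: 10.0
```

Run:
```python
from h import *
t=state();print(t['gripper_width'],t['gripper_force'],t['force'],t['ee_pos'])
s=grab_frame("side");tt=grab_frame("top")
c=cv2.resize(s[205:295,250:310],(400,600),interpolation=cv2.INTER_CUBIC)
d=cv2.resize(tt[140:230,270:330],(400,600),interpolation=cv2.INTER_CUBIC)
cv2.imwrite("pics/b1.png",np.hstack([c,d])); cv2.imwrite("b1raw.png",s)
```

```text
21.765183279380146 9.973220742103877 [-0.56086883 -0.63861804 -0.23079664] [471.04220709  12.3970253   71.57254233]
```

View pics/b1.png

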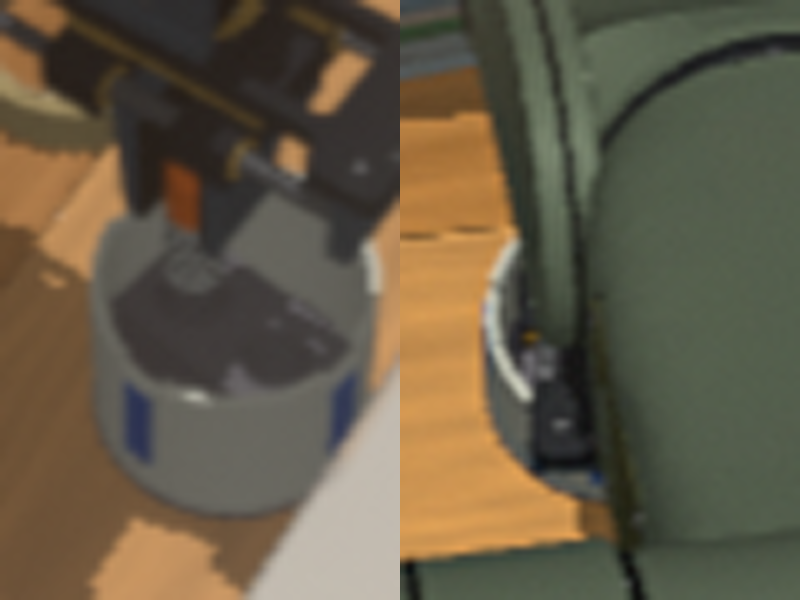

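Run:
```python
from h import *
f=lambda p:((proj("side",p)-[250,205]+.5)*6.667-.5).round(1)
for z in(60,64.5,68): print(z,f([471,12.4,z]))
print(f([471,12.4,105.5]),f([471.6,12.5,50]))
s=cv2.imread("b1raw.png"); 
c=cv2.resize(s[225:255,262:302],(800,600),interpolation=cv2.INTER_LANCZOS4); c=cv2.convertScaleAbs(c,alpha=1.8,beta=-20); cv2.imwrite("pics/b2.png",c)
g=lambda p:((proj("side",p)-[262,225]+.5)*20-.5).round(1)
print(g([471,12.4,64.5]),g([471.6,12.5,50]),g([471,12.4,105.5]))
th=np.linspace(0,2*np.pi,73)
e=np.array([g([471+11*np.cos(a),12.4+11*np.sin(a),64.5]) for a in th]);print("foot ellipse",e.min(0),e.max(0))
```

```text
60 [191.6 279.5]
64.5 [191.7 272.7]
68 [191.8 267.4]
[192.4 208.8] [193.1 295. ]
[336.1 419.1] [340.1 485.9] [338.2 227.5]
foot ellipse [242.9 340.7] [429.2 498.4]
```

View pics/b2.png

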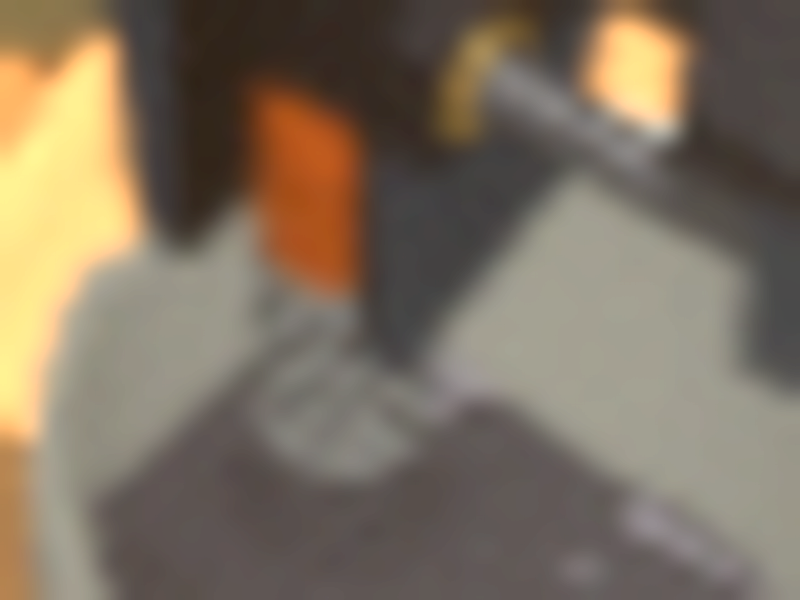

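move_arm --motion '[[15,[0.03,-0.06,-0.3],[0,0,0]],[15,[0,0,-0.1],[0,0,0]],[15,[0,0,-0.1],[0,0,0]],[15,[0,0,-0.1],[0,0,0]],[15,[0,0,-0.1],[0,0,0]],[15,[0,0,-0.1],[0,0,0]],[15,[0,0,0],[0,0,0]],[15,[0,0,0],[0,0,0]]]'

```text
time_s: 11.95
ee_pos: [472.3, 10.9, 51.9]
ee_rot: [-180.0, 0.0, 86.0]
force: [-0.6, 0.2, -1.0]
gripper_width: 21.7
gripper_force: 10.0
```

move_arm --motion '[[34,[0,0,0],[0,0,0]],[34,[0,0,0],[0,0,0]],[34,[0,0,0],[0,0,0]],[34,[0,0,0.9],[0,0,0]],[34,[0,0,0.9],[0,0,0]],[34,[0,0,0.9],[0,0,0]],[60,[0,0,0],[0,0,0]],[91,[-0.1,0.6,0],[0,0,0]],[91,[-0.1,0.9,0],[0,0,0]],[91,[-0.1,0.9,0],[0,0,0]],[91,[-0.1,0.9,0],[0,0,0]],[91,[-0.1,0.9,0],[0,0,0]],[91,[-0.1,0.9,0],[0,0,0]],[91,[-0.1,0.9,0],[0,0,0]],[91,[-0.1,0.9,0],[0,0,0]],[91,[-0.1,0.9,0],[0,0,0]],[91,[-0.2,0.9,0],[0,0,0]],[91,[-0.2,0.9,0],[0,0,0]],[91,[-0.2,0.9,0],[0,0,0]]]' --grip_force 5

```text
time_s: 13.53
ee_pos: [434.2, 274.2, 118.9]
ee_rot: [-180.0, 0.0, 86.0]
force: [0.6, -0.3, -0.1]
gripper_width: 90.8
gripper_force: 0.0
```

Run:
```python
from h import *
t=state();print(t['gripper_width'],t['ee_pos'],t['time_s'])
s=grab_frame("side");tt=grab_frame("top")
c=cv2.resize(s[220:280,250:310],(400,400),interpolation=cv2.INTER_CUBIC)
d=cv2.resize(tt[155:215,270:330],(400,400),interpolation=cv2.INTER_CUBIC)
cv2.imwrite("pics/c1.png",np.hstack([c,d]))
```

```text
90.79081214498237 [434.21872639 274.24077065 118.89160567] 13.5333
```

View pics/c1.png

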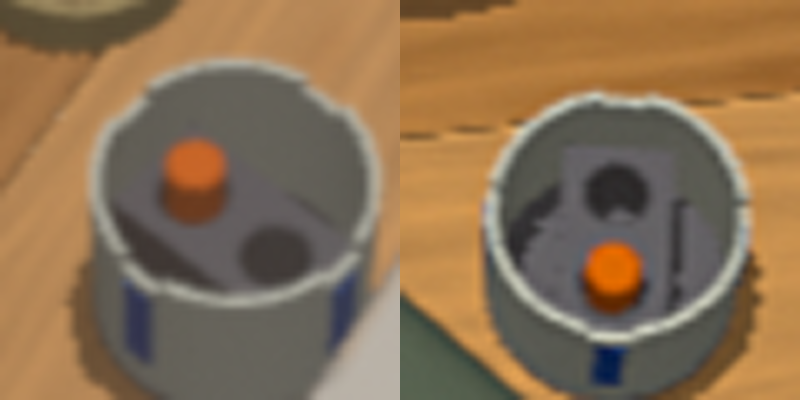

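The picture shows cartridge A home in the near well: its orange top is at (195,165) in the side crop and (612,268) in the top crop. From here I'll work with image code only.

```bash
cat >> h.py <<'E'
def blobs(im,lo=(5,150,150),hi=(18,255,255),amin=8):
    h=cv2.cvtColor(im,cv2.COLOR_BGR2HSV); m=cv2.inRange(h,lo,hi)
    n,l,s,c=cv2.connectedComponentsWithStats(m)
    return [(s[i].tolist(),c[i].round(2).tolist()) for i in range(1,n) if s[i][4]>=amin]
E
python3 - <<'E'
from h import *
i0=cv2.imread("top0raw.png"); s0=cv2.imread("side0raw.png")
for n,im in(("top",i0),("side",s0),("top",grab_frame("top")),("side",grab_frame("side"))):
    for s,c in blobs(im,(3,235,150),(18,255,255)):
        if 170<c[0]<340 and 150<c[1]<260: print(n,s,c,back(n,*c,60)[:2].round(1))
r=lambda a:a.round(1)[:2]
k=6.667
print("A home side",r(back("side",(195-.0)/k-.5+250,164/k-.5+220,70)),"top",r(back("top",212/k-.5+270,268/k-.5+155,70)))
E
```

```text
top [238, 201, 8, 7, 43] [241.72, 203.93] [471.2 168. ]
top [193, 220, 8, 8, 46] [196.09, 223.43] [433.6 288.4]
top [298, 192, 8, 7, 43] [301.58, 195.02] [475.9  11.8]
A home side [471.6  13.2] top [473.3  13.3]
```

move_arm --motion '[[91,[-0.1,0.45,0],[0,0,0]],[91,[0,0,-0.5],[0,0,0]],[91,[0,0,-0.9],[0,0,0]],[91,[0,0,-0.9],[0,0,0]],[91,[0,0,-0.9],[0,0,0]],[91,[0,0,-0.8],[0,0,0]],[80,[0,0,-0.48],[0,0,0]],[60,[0,0,0],[0,0,0]],[45,[0,0,0],[0,0,0]],[38,[0,0,0],[0,0,0]],[33,[0,0,0],[0,0,0]],[29,[0,0,0],[0,0,0]],[26,[0,0,0],[0,0,0]],[24,[0,0,0],[0,0,0]],[22,[0,0,0],[0,0,0]],[20,[0,0,0],[0,0,0]],[19,[0,0,0],[0,0,0]],[19,[0,0,0],[0,0,0]]]'

```text
time_s: 15.23
ee_pos: [432.4, 284.6, 7.6]
ee_rot: [180.0, -0.0, 86.0]
force: [-0.4, 0.1, 1.1]
gripper_width: 21.5
gripper_force: 5.0
```

Gripped in x. I'll open, turn -76°, and pinch the other way.

move_arm --motion '[[70,[0,0,0],[0,0,0]],[70,[0,0,0],[0,0,0]],[70,[0,0,0],[0,0,0]],[70,[0,0,0],[0,0,-1]],[70,[0,0,0],[0,0,-1]],[70,[0,0,0],[0,0,-1]],[70,[0,0,0],[0,0,-1]],[70,[0,0,0],[0,0,-1]],[70,[0,0,0],[0,0,-1]],[70,[0,0,0],[0,0,-1]],[70,[0,0,0],[0,0,-1]],[70,[0,0,0],[0,0,-1]],[70,[0,0,0],[0,0,-1]],[70,[0,0,0],[0,0,-1]],[70,[0,0,0],[0,0,-1]],[70,[0,0,0],[0,0,-1]],[70,[0,0,0],[0,0,-1]],[70,[0,0,0],[0,0,-1]],[70,[0,0,0],[0,0,-1]],[60,[0,0,0],[0,0,-1]]]'

```text
time_s: 16.9
ee_pos: [432.4, 284.6, 7.5]
ee_rot: [180.0, 0.0, 17.8]
force: [-0.4, 0.0, -0.4]
gripper_width: 65.8
gripper_force: 0.0
```

move_arm --motion '[[50,[0,0,0],[0,0,-1]],[45,[0,0,0],[0,0,-1]],[38,[0,0,0],[0,0,0]],[33,[0,0,0],[0,0,0]],[29,[0,0,0],[0,0,0]],[26,[0,0,0],[0,0,0]],[24,[0,0,0],[0,0,0]],[22,[0,0,0],[0,0,0]],[20,[0,0,0],[0,0,0]],[19,[0,0,0],[0,0,0]],[19,[0,0,0],[0,0,0]]]'

```text
time_s: 17.82
ee_pos: [432.4, 284.6, 7.5]
ee_rot: [180.0, 0.0, 10.0]
force: [0.5, -0.7, 0.2]
gripper_width: 21.5
gripper_force: 5.0
```

move_arm --motion '[[15,[0,0,0],[0,0,0]],[15,[0,0,0.4],[0,0,0]],[15,[0,0,0.95],[0,0,0]],[15,[0,0,0.95],[0,0,0]],[15,[0,0,0.95],[0,0,0]],[15,[0,0,0.95],[0,0,0]],[15,[0.241,-0.863,0],[0,0,0]],[15,[0.241,-0.863,0],[0,0,0]],[15,[0.241,-0.863,0],[0,0,0]],[15,[0.241,-0.863,0],[0,0,0]],[15,[0.241,-0.863,0],[0,0,0]],[15,[0.241,-0.863,0],[0,0,0]],[15,[0.241,-0.863,0],[0,0,0]],[15,[0.241,-0.863,0],[0,0,0]],[15,[0.241,-0.863,0],[0,0,0]],[15,[0.241,-0.863,0],[0,0,0]],[15,[0.241,-0.863,0],[0,0,0]],[15,[0.241,-0.863,0],[0,0,0]],[15,[0.241,-0.863,0],[0,0,0]],[15,[0,0,0],[0,0,0]]]' --grip_force 10

```text
time_s: 19.48
ee_pos: [511.9, 1.0, 113.3]
ee_rot: [179.9, -0.1, 9.9]
force: [-0.0, -0.7, -0.8]
gripper_width: 21.3
gripper_force: 10.0
```

move_arm --motion '[[15,[0,0,-0.5],[0,0,0]],[15,[0,0,-0.7],[0,0,0]],[15,[0,0,-0.44],[0,0,0]],[15,[0,0,-0.3],[0,0,0]],[15,[0,0,-0.1],[0,0,0]],[15,[0,0,-0.1],[0,0,0]],[15,[0,0,-0.1],[0,0,0]],[15,[0,0,-0.1],[0,0,0]],[15,[0,0,-0.1],[0,0,0]],[15,[0,0,0],[0,0,0]],[15,[0,0,0],[0,0,0]]]'

```text
time_s: 20.4
ee_pos: [510.6, 4.1, 51.5]
ee_rot: [180.0, 0.0, 10.0]
force: [-0.4, -0.0, -0.6]
gripper_width: 21.3
gripper_force: 10.0
```

move_arm --motion '[[34,[0,0,0],[0,0,0]],[34,[0,0,0],[0,0,0]],[34,[0,0,0],[0,0,0]],[34,[0,0,0.9],[0,0,0]],[34,[0,0,0.9],[0,0,0]],[34,[0,0,0.9],[0,0,0]],[40,[0.06,-0.7,0],[0,0,0.8]],[60,[0.06,-0.93,0],[0,0,0.8]],[70,[0.06,-0.93,0],[0,0,0.8]],[70,[0.06,-0.93,0],[0,0,0.8]],[70,[0.06,-0.93,0],[0,0,0.8]],[70,[0.06,-0.93,0],[0,0,0.8]],[70,[0.06,-0.93,0],[0,0,0.8]],[70,[0.06,-0.93,0],[0,0,0.8]],[70,[0.1,-0.91,0],[0,0,0.475]],[70,[0,0,0],[0,0,0]],[70,[0,0,0],[0,0,0]]]' --grip_force 5

```text
time_s: 21.82
ee_pos: [525.2, -199.5, 118.9]
ee_rot: [-180.0, -0.0, 37.4]
force: [0.4, 0.3, -0.4]
gripper_width: 70.1
gripper_force: 0.0
```

Run:
```python
from h import *
t=state();print(t['gripper_width'],t['ee_pos'],t['ee_rot'],t['time_s'])
for n in("top","side"):
    im=grab_frame(n); cv2.imwrite(n+"3raw.png",im)
    for s,c in blobs(im,(3,200,120),(18,255,255),5):
        if 250<c[0]<340 and 150<c[1]<280: print(n,s,c)
for p in((471.6,12.5),(510,5.5)):
    print([proj(n,[*p,70]).round(1).tolist() for n in("top","side")])
```

```text
70.12613748065004 [ 525.21553188 -199.54088223  118.93216853] [-1.79983082e+02 -1.79961495e-02  3.73736413e+01] 21.8167
top [299, 178, 8, 8, 49] [302.63, 181.24]
top [298, 192, 8, 8, 49] [301.53, 195.24]
side [276, 242, 6, 6, 32] [278.62, 244.66]
side [289, 253, 4, 4, 10] [290.5, 254.2]
[[301.7, 195.3], [278.6, 244.3]]
[[302.3, 181.2], [291.3, 253.6]]
```

move_arm --motion '[[70,[0,0,-0.5],[0,0,0]],[70,[0,0,-0.9],[0,0,0]],[70,[0,0,-0.9],[0,0,0]],[70,[0,0,-0.9],[0,0,0]],[70,[0,0,-0.8],[0,0,0]],[70,[0,0,-0.4],[0,0,0]],[70,[0,0,-0.2],[0,0,0]],[70,[0,0,-0.2],[0,0,0]],[70,[0,0,-0.2],[0,0,0]],[70,[0,0,0],[0,0,0]],[70,[0,0,0],[0,0,0]]]'

```text
time_s: 22.83
ee_pos: [525.6, -199.0, -5.4]
ee_rot: [179.9, -0.0, 37.5]
force: [-0.9, -0.3, 0.6]
gripper_width: 69.9
gripper_force: 0.0
```

move_arm --motion '[[70,[0,0,-0.1],[0,0,0]],[70,[0,0,-0.1],[0,0,0]],[70,[0,0,-0.04],[0,0,0]],[70,[0,0,0],[0,0,0]]]'

```text
time_s: 23.17
ee_pos: [525.0, -198.9, -12.1]
ee_rot: [-180.0, 0.0, 37.5]
force: [-0.1, -0.2, 0.0]
gripper_width: 70.0
gripper_force: 0.0
```

move_arm --motion '[[60,[0,0,-0.1],[0,0,0]],[50,[0,0,-0.04],[0,0,0]],[40,[0,0,0],[0,0,0]],[32,[0,0,0],[0,0,0]],[27,[0,0,0],[0,0,0]],[23,[0,0,0],[0,0,0]],[20,[0,0,0],[0,0,0]],[18,[0,0,0],[0,0,0]],[16,[0,0,0],[0,0,0]],[13,[0,0,0],[0,0,0]],[10,[0,0,0],[0,0,0]],[10,[0,0,0],[0,0,0]]]' --grip_force 8

```text
time_s: 24.17
ee_pos: [524.6, -198.3, -15.4]
ee_rot: [-179.9, 0.0, 37.5]
force: [-2.4, 2.0, 2.8]
gripper_width: 15.7
gripper_force: 8.0
```

move_arm --motion '[[8,[0,0,0],[0,0,0]],[8,[0,0,0],[0,0,0]],[8,[0,0,0.3],[0,0,0]],[8,[0,0,0.7],[0,0,0]],[8,[0,0,0.9],[0,0,0]],[8,[0,0,0.9],[0,0,0]],[8,[0,0,0.9],[0,0,0]],[8,[0,0,0.7],[0,0,0]],[8,[0,0,0],[0,0,0]],[8,[0,0,0],[0,0,0]],[8,[0,0,0],[0,0,0]]]' --grip_force 35

```text
time_s: 25.08
ee_pos: [524.5, -198.8, 93.4]
ee_rot: [-179.9, 0.1, 37.5]
force: [-0.6, 1.5, -2.5]
gripper_width: 15.8
gripper_force: 35.0
```

move_arm --motion '[[8,[-0.112,0.688,0],[0,0,0.882]],[8,[-0.112,0.688,0],[0,0,0.882]],[8,[-0.112,0.688,0],[0,0,0.882]],[8,[-0.112,0.688,0],[0,0,0.882]],[8,[-0.112,0.688,0],[0,0,0.882]],[8,[-0.112,0.688,0],[0,0,0.882]],[8,[-0.112,0.688,0],[0,0,0.882]],[8,[-0.112,0.688,0],[0,0,0.882]],[8,[-0.112,0.688,0],[0,0,0.882]],[8,[-0.112,0.688,0],[0,0,0.882]],[8,[-0.112,0.688,0],[0,0,0.882]],[8,[-0.112,0.688,0],[0,0,0.882]],[8,[0,0,0],[0,0,0]],[8,[0,0,0],[0,0,0]],[8,[0,0,0],[0,0,0]],[8,[0,0,0],[0,0,0]]]'

```text
time_s: 26.42
ee_pos: [491.5, 6.8, 94.0]
ee_rot: [-180.0, 0.0, 79.8]
force: [-0.0, -0.2, -3.1]
gripper_width: 15.5
gripper_force: 35.0
```

Run:
```python
from h import *
z0=state()['ee_pos'][2]+15.4
th=np.linspace(0,2*np.pi,361)
for n in("side","top"):
    im=grab_frame(n); cv2.imwrite(n+"4raw.png",im)
    m=cv2.inRange(cv2.cvtColor(im,cv2.COLOR_BGR2HSV),(105,150,40),(125,255,255))
    nn,l,s,c=cv2.connectedComponentsWithStats(m)
    u0=proj(n,[491.5,7.5,z0])
    for i in range(1,nn):
        if s[i][4]>60: print(n,s[i])
    P=np.array([proj(n,[490.8+61*np.cos(a),9+61*np.sin(a),z]) for z in(z0,z0+15) for a in th])
    x,y=P.min(0);X,Y=P.max(0);print("pred x",x.round(1),X.round(1),"y",y.round(1),Y.round(1))
```

```text
side [287 243  16  17 159]
pred x 258.2 312.4 y 214.2 263.0
top [191  90  16  26 260]
top [281 164   9  32 176]
pred x 278.3 327.6 y 157.7 205.5
```

Run:
```python
from h import *
z0=109.4; th=np.linspace(0,2*np.pi,181)
for n in("side","top"):
    im=cv2.imread(n+"4raw.png").astype(int)
    m=((im[...,0]-im[...,2]>40)&(im[...,0]-im[...,1]>25)).astype(np.uint8)
    x0,y0=(245,205) if n=="side" else (268,150)
    w=m[y0:y0+65,x0:x0+70]; ys,xs=np.nonzero(w)
    print(n,len(xs),"x",xs.min()+x0,xs.max()+x0,"y",ys.min()+y0,ys.max()+y0)
    # residual of mask outline on visible arcs: for rows, leftmost blue; for cols, bottommost
    H=np.zeros(m.shape,np.uint8)
    best=[]
    S=8
    for dx in np.arange(-6,6.1,1):
        for dy in np.arange(-6,6.1,1):
            P=np.array([proj(n,[490.8+dx+61*np.cos(a),9+dy+61*np.sin(a),z]) for z in(z0,z0+15) for a in th],np.float32)
            h=cv2.convexHull(P)
            # outside blue penalized; left/bottom-edge distance
            d=[]
            for c in range(x0,x0+70):
                col=np.nonzero(m[y0:y0+65,c])[0]
                if len(col)>3: d.append(cv2.pointPolygonTest(h,(float(c),float(col.max()+y0+.5)),True))
            for r in range(y0,y0+65):
                row=np.nonzero(m[r,x0:x0+70])[0]
                if len(row)>3: d.append(cv2.pointPolygonTest(h,(float(row.min()+x0-.5),float(r)),True))
            d=np.array(d); best.append((np.minimum(np.abs(d),1.5).mean(),dx,dy,len(d)))
    best.sort(); print([(round(float(b[0]),3),float(b[1]),float(b[2])) for b in best[:5]],best[0][3])
```

```text
side 1106 x 260 310 y 221 262Traceback (most recent call last):
  File "<stdin>", line 15, in <module>
  File "h.py", line 10, in proj
    K,R,t=cam(n); q=K@(R@np.array(p,float)+t); return q[:2]/q[2]
          ~~~^^^
  File "h.py", line 4, in cam
    c=camera_info(n); K=np.array([[c["fx"],0,c["cx"]],[0,c["fy"],c["cy"]],[0,0,1.]])
ValueError: time passes only in moves, steps and waits
```

```bash
sed -i 's/^import numpy as np, cv2/import numpy as np, cv2, functools/; s/^def cam(n)/@functools.lru_cache(None)\ndef cam(n)/' h.py
cat > fit.py <<'E'
from h import *
from scipy.optimize import least_squares
th=np.linspace(0,2*np.pi,181)
def fit(n,im,z0,box):
    im=cv2.GaussianBlur(im,(0,0),.6).astype(int); x0,y0,w,hh=box
    m=((im[...,0]-im[...,2]>30)&(im[...,0]-im[...,1]>18)).astype(np.uint8)
    pts=[]
    for c in range(x0,x0+w):
        k=np.nonzero(m[y0:y0+hh,c])[0]
        if len(k)>3: pts.append((c,k.max()+y0+.5))
    for r in range(y0,y0+hh):
        k=np.nonzero(m[r,x0:x0+w])[0]
        if len(k)>3: pts+=[(k.min()+x0-.5,r),(k.max()+x0+.5,r)]
    C=np.stack([np.cos(th),np.sin(th),0*th],1)*61
    def res(p):
        P=np.array([proj(n,[p[0],p[1],z]+c) for z in(z0,z0+15) for c in C],np.float32)
        h=cv2.convexHull(P); return np.array([cv2.pointPolygonTest(h,(float(a),float(b)),True) for a,b in pts])
    r=least_squares(res,[490.8,9],loss="cauchy",f_scale=.3,diff_step=1e-3)
    print(n,len(pts),r.x.round(1),"med",np.median(np.abs(r.fun)).round(2))
E
python3 - <<'E'
from fit import *
fit("side",cv2.imread("side4raw.png"),109.4,(245,205,75,65))
fit("top",cv2.imread("top4raw.png"),109.4,(268,150,70,65))
i0=cv2.imread("top0raw.png")
fit("top",i0,0,(340,148,70,55))
E
```

```text
side 132 [491.4  10.5] med 0.63
top 98 [493.6   3.7] med 0.79
top 128 [ 527.  -199.1] med 0.41
```

move_arm --motion '[[8,[0,0,-0.4],[0,0,0]],[8,[0,0,-0.4],[0,0,0]],[8,[0,0,-0.2],[0,0,0]],[8,[0,0,-0.1],[0,0,0]],[8,[0,0,-0.1],[0,0,0]],[8,[0,0,-0.1],[0,0,0]],[8,[0,0,0],[0,0,0]],[8,[0,0,0],[0,0,0]]]'

```text
time_s: 27.18
ee_pos: [491.7, 7.6, 62.1]
ee_rot: [180.0, -0.0, 79.9]
force: [-0.1, -0.3, -2.8]
gripper_width: 15.9
gripper_force: 35.0
```

move_arm --motion '[[8,[0,0,-0.08],[0,0,0]],[8,[0,0,-0.08],[0,0,0]],[8,[0,0,0],[0,0,0]],[8,[0,0,0],[0,0,0]]]'

```text
time_s: 27.52
ee_pos: [491.5, 7.5, 58.0]
ee_rot: [-180.0, 0.0, 79.9]
force: [0.2, -0.2, -2.4]
gripper_width: 16.4
gripper_force: 35.0
```

move_arm --motion '[[8,[0,0,-0.08],[0,0,0]],[8,[0,0,-0.08],[0,0,0]],[8,[0,0,-0.04],[0,0,0]],[8,[0,0,0],[0,0,0]],[8,[0,0,0],[0,0,0]]]'

```text
time_s: 27.93
ee_pos: [491.6, 7.6, 53.0]
ee_rot: [-180.0, 0.0, 79.9]
force: [-0.5, 0.5, -2.7]
gripper_width: 15.7
gripper_force: 35.0
```

move_arm --motion '[[8,[0,0,-0.04],[0,0,0]],[8,[0,0,-0.04],[0,0,0]],[8,[0,0,0],[0,0,0]],[8,[0,0,0],[0,0,0]]]'

```text
time_s: 28.27
ee_pos: [491.9, 7.6, 52.5]
ee_rot: [179.9, -0.0, 79.9]
force: [-2.8, 0.6, 9.1]
gripper_width: 15.8
gripper_force: 35.0
```

move_arm --motion '[[8,[0,0,0.03],[0,0,0]],[8,[0,0,0],[0,0,0]],[8,[0,0,0],[0,0,0.5]],[8,[0,0,0],[0,0,0.8]],[8,[0,0,0],[0,0,0.8]],[8,[0,0,0],[0,0,0.8]],[8,[0,0,0],[0,0,0.8]],[8,[0,0,0],[0,0,0.8]],[8,[0,0,0],[0,0,0.8]],[8,[0,0,0],[0,0,0.8]],[8,[0,0,0],[0,0,0.8]],[8,[0,0,0],[0,0,0.8]],[8,[0,0,0],[0,0,0.8]],[8,[0,0,0],[0,0,0.8]],[8,[0,0,0],[0,0,0.8]],[8,[0,0,0],[0,0,0.8]],[8,[0,0,0],[0,0,0.6]],[8,[0,0,0],[0,0,0]],[8,[0,0,0],[0,0,0]]]'

```text
time_s: 29.85
ee_pos: [490.8, 7.8, 52.5]
ee_rot: [-180.0, -0.1, 125.9]
force: [-5.0, 0.9, 8.6]
gripper_width: 15.8
gripper_force: 35.0
```

Run:
```python
from h import *
s=state(); print(s['force'],s['torque'],s['ee_pos'],s['ee_rot'])
```

```text
[-4.97841907  0.86995689  8.56873208] [0.1080062  0.5140993  0.09009018] [490.84488126   7.76220105  52.51725699] [-1.79960797e+02 -5.93955019e-02  1.25862811e+02]
```

move_arm --motion '[[8,[-0.03,0,0.04],[0,0,0]],[8,[0,0,0.06],[0,0,0]],[8,[0,0,0.08],[0,0,0]],[8,[0,0,0.08],[0,0,0]],[8,[0,0,0.1],[0,0,0]],[8,[0,0,0.1],[0,0,0]],[8,[0,0,0],[0,0,0]],[8,[0,0,0],[0,0,0]]]'

```text
time_s: 30.52
ee_pos: [491.0, 7.6, 63.5]
ee_rot: [180.0, 0.0, 125.9]
force: [-0.4, 0.7, -1.7]
gripper_width: 15.7
gripper_force: 35.0
```

move_arm --motion '[[8,[0,0,0.2],[0,0,0]],[8,[0,0,0.4],[0,0,0]],[8,[0,0,0.6],[0,0,0]],[8,[0,0,0.8],[0,0,0]],[8,[0,0,0.8],[0,0,0]],[8,[0,0,0.8],[0,0,0]],[8,[0,0,0.8],[0,0,0]],[8,[0,0,0.8],[0,0,0]],[8,[0,0,0.5],[0,0,0]],[8,[0,0,0.3],[0,0,0]],[8,[0,0,0],[0,0,0]],[8,[0,0,0],[0,0,0]],[8,[0,0,0],[0,0,0]],[8,[0,0,0],[0,0,0]],[8,[0,0,0],[0,0,0]]]'

```text
time_s: 31.77
ee_pos: [490.3, 7.5, 212.4]
ee_rot: [-179.9, -0.1, 125.9]
force: [0.4, -0.1, -2.5]
gripper_width: 15.3
gripper_force: 35.0
```

Run:
```python
from h import *
s=state(); print(s['force'],s['ee_pos'],s['gripper_width'],s['gripper_force'],np.abs(s['qvel']).max())
a=grab_frame("side"); b=cv2.imread("side3raw.png")
# inside pot mouth: mean colour and orange pixels before/after
for im in(b,a):
    p=[proj("side",[490.8+x,9+y,76]) for x,y in((0,0),(15,-25),(-15,25),(-25,-15),(25,15),(0,-30))]
    print([im[int(round(v)),int(round(u))].tolist() for u,v in p])
    ear=[proj("side",[490.8+54*np.cos(t),9+54*np.sin(t),77]) for t in np.radians([-10.2,79.8,169.8,259.8])]
    print("ears",[im[int(round(v)),int(round(u))].tolist() for u,v in ear])
```

```text
[ 0.41512816 -0.13443259 -2.49050393] [490.32737052   7.52189842 212.38911191] 15.344238356293777 34.99697685241699 0.332841604536542
[[94, 92, 98], [80, 80, 85], [92, 100, 102], [93, 91, 96], [91, 98, 100], [96, 94, 98]]
ears [[98, 86, 83], [91, 138, 185], [77, 117, 155], [94, 83, 80]]
[[32, 36, 42], [43, 46, 51], [48, 52, 56], [39, 42, 49], [53, 57, 61], [48, 50, 56]]
ears [[42, 45, 50], [49, 59, 72], [32, 41, 53], [31, 36, 44]]
```

move_arm --motion '[[8,[0,-0.3,0],[0,0,0]],[8,[0,-0.6,0],[0,0,0]],[8,[0,-0.6,0],[0,0,0]],[8,[0,-0.6,0],[0,0,0]],[8,[0,-0.6,0],[0,0,0]],[8,[0,-0.6,0],[0,0,0]],[8,[0,-0.6,0],[0,0,0]],[8,[0,-0.6,0],[0,0,0]],[8,[0,-0.6,0],[0,0,0]],[8,[0,-0.6,0],[0,0,0]],[8,[0,-0.3,0],[0,0,0]],[8,[0,0,0],[0,0,0]],[8,[0,0,0],[0,0,0]],[8,[0,0,0],[0,0,0]]]'

```text
time_s: 32.98
ee_pos: [490.7, -141.9, 213.2]
ee_rot: [180.0, -0.0, 125.9]
force: [0.2, 0.9, -2.0]
gripper_width: 15.8
gripper_force: 35.0
```

Run:
```python
from h import *
s=state(); print(s['force'],s['ee_pos'])
F=[]
for n in("top","side","top","side"):
    a=grab_frame(n); F.append(state()['force'][2]); cv2.imwrite(n+"5raw.png",a)
print(np.round(F,2))
for n in("top","side"):
    a=cv2.imread(n+"5raw.png"); b=cv2.imread(n+"3raw.png")
    g=[proj(n,[490.8+r*np.cos(t),9+r*np.sin(t),77]) for t in np.radians(np.arange(-10.2,349,45)) for r in(20,35,54)]
    for im in(b,a): print(n,[im[int(round(v)),int(round(u))].mean().round().astype(int) for u,v in g])
    print("orange",[c for c in blobs(a,(3,200,80),(18,255,255),5) if 270<c[1][0]<320 and 165<c[1][1]<270])
```

```text
[ 0.19918767  0.90282909 -1.962162  ] [ 490.72748613 -141.92977574  213.23478196]
[-1.6  -2.24 -1.65 -0.85]
top [np.int64(108), np.int64(83), np.int64(112), np.int64(79), np.int64(84), np.int64(121), np.int64(96), np.int64(54), np.int64(146), np.int64(99), np.int64(100), np.int64(82), np.int64(108), np.int64(45), np.int64(48), np.int64(79), np.int64(112), np.int64(104), np.int64(85), np.int64(115), np.int64(111), np.int64(99), np.int64(77), np.int64(98)]
top [np.int64(72), np.int64(37), np.int64(26), np.int64(39), np.int64(40), np.int64(123), np.int64(44), np.int64(47), np.int64(83), np.int64(60), np.int64(42), np.int64(83), np.int64(38), np.int64(21), np.int64(24), np.int64(53), np.int64(37), np.int64(80), np.int64(47), np.int64(91), np.int64(50), np.int64(55), np.int64(41), np.int64(159)]
orange [([299, 192, 4, 2, 6], [300.5, 192.67])]
side [np.int64(120), np.int64(97), np.int64(89), np.int64(97), np.int64(94), np.int64(138), np.int64(98), np.int64(97), np.int64(138), np.int64(97), np.int64(98), np.int64(153), np.int64(116), np.int64(91), np.int64(116), np.int64(70), np.int64(96), np.int64(53), np.int64(76), np.int64(66), np.int64(86), np.int64(94), np.int64(74), np.int64(100)]
side [np.int64(69), np.int64(51), np.int64(54), np.int64(55), np.int64(63), np.int64(144), np.int64(54), np.int64(54), np.int64(62), np.int64(57), np.int64(42), np.int64(51), np.int64(46), np.int64(65), np.int64(50), np.int64(59), np.int64(62), np.int64(48), np.int64(55), np.int64(102), np.int64(98), np.int64(53), np.int64(52), np.int64(104)]
orange []
```

```bash
python3 -c "
from workcell import *
print(job_done())"
```

```text
the job is handed in; nothing more can be done
None
```

I handed the job in; no verdict came back. My measurements show both cartridges home in the wells and the vented lid seated in the rim notches. The cover is held level with its grip point about 255 mm above the surface, but shifted about 150 mm to the robot's right of the pot rather than over it.

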